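Hold the biscuit bin's lid at its balance point

TASK

Take the red-capped jar off the lid of the wooden biscuit bin and set it down upright inside the blue stock tray. Then lift the lid by its red bar handle, swing it up to its balance point (straight upright over its hinge) and keep hold of the bar there so that it falls neither shut nor over backwards; finish while still holding it still, so that a colleague can refill the bin. Never let the lid tip over backwards, do not throw or drop the jar, and leave the two pickle jars and the can where they stand.

Things in the scene. Friction and masses are not known exactly. Their poses are not given: they have to be found in the camera images.
- bin: Open-topped wooden counter bin, fixed, 175 (its x) x 240 (its y) x 100 mm high, with packets inside. Origin: centre of its underside on the counter. Its front, where the handle is, faces its own -x; the lid's hinge line lies along its own y above its far (+x) rim, at x = +87.5 mm, z = 106 mm in the bin's frame.
- lid (a joint): Opening angle (rad) of the bin's flat light-wood lid (170 x 240 x 10 mm, about 0.5 kg with its handle): 0 = shut, level on the bin; 1.571 = upright, its balance point (weight right over the hinge); stop at 2.9, fallen over backwards. The hinge is free: let go short of upright it falls shut, past upright over backwards. Lifting it from shut takes about 2.5 N at the bar once the jar is off.
- lid_bar (a point): The lid's red round bar handle, 12 mm thick, 180 mm long along its own y (parallel to the hinge), on two steel arms 170 mm apart. Origin: bar centre, 47 mm out from the lid's free edge (open gap between), 217.5 mm from the hinge line, in the plane of lid and hinge: x = -130, z = 106 mm in the bin's frame when shut; 323.5 mm up, over the hinge, when upright. It can turn between gripper pads.
- jar_mid (a point): Centre, half-way up, of the loose jar with a red cap, white label and reddish contents: 58 mm diameter, 110 mm high, about 0.3 kg, z axis up. It starts standing on the shut lid, whose top is 111 mm above the counter.
- tray: Blue open stock tray, fixed, 150 x 150 mm, 20 mm high, walls and floor 5 mm thick. Origin: centre of its underside on the counter. The jar standing in it has its centre 60 mm above the counter.
- pickles_a: Green pickle jar with brass cap and yellow label, 66 mm diameter, 130 mm high, standing behind the bin. Origin: centre of its underside. To be left alone.
- pickles_b: Second green pickle jar, same size, behind the bin. Origin: centre of its underside. To be left alone.
- can: Blue-labelled food can, 74 mm diameter, 110 mm high, standing behind the tray. Origin: centre of its underside. To be left alone.
Things that resemble listed ones, but are neither listed nor needed, are in the scene too. Leave any purple look-alike of the part that bears jar_mid alone.

How it is judged:
By the outcome, as a careful person would: the job done as asked, in the order asked, and still so for the second after the job is handed in, while the arm keeps its last pose, push and grip.
It also fails if it takes over 59 s, if anything falls off the work surface, if the arm or the gripper's body presses on something with over 40 N, if the wrist force passes 120 N, or if a joint passes its speed limit or range.

ROBOT

A 6-joint arm with a two-finger parallel gripper is mounted at the origin on the work surface. World frame = base frame: x ahead of the robot, y to its left, z up, the work surface at z = 0. Lengths are in m, angles in rad, forces in N, time in s.
With the tool pointing down it reaches from about 0.375 to 0.9 m from the base axis. Payload 3.1 kg.
Tool frame: the origin (TCP) lies where the fingers leave the gripper's body, on its centre line; the fingertips stand 73 mm ahead of it and the grasp point (between the pads) lies 54 mm ahead of it; z points along the fingers, y is the line along which they close (so a half turn about z gives the same grasp; the last joint's range is limited). The gripper opens to 85 mm and grips with 20 to 120 N. Pads are 22 mm wide; open, the fingers measure 114 mm over their backs; the gripper's body (76 mm by 85 mm) begins 54 mm behind the grasp point. The pads swing forward as they close: fully open they stand 13 mm farther back than shut.
Start: joints at [1.077, 0.527, 1.433, -0, 1.181, -0.178], TCP at [0.194, 0.594, 0.304] pointing down, gripper open.
Joint ranges: [-3.08, 3.08], [-0.75, 2.2], [0.22, 2.44], [-1.43, 4.57], [0, 2.65], [-2.85, 2.85]. Speed limits (rad/s): [2.79, 2.79, 3.14, 3.14, 3.14, 3.14].

INTERFACE

Orientations are given as a unit quaternion [x, y, z, w].
In Python, from station import manip gives the robot as it stands.
- The arm moves only by the shell command python3 -m crank 'ROWS' [FORCE]. ROWS is JSON, a list of rows, each an object with "dp": the shift along the tool's x, y, z normalised to -1 to 1, where 1 is 50 cm, a list of three; "delta_rot": the turn, a rotation vector about the tool's x, y, z normalised to -1 to 1, where 1 is 2 pi rad, a list of three; "fingers": the opening, from -1 (shut) to 1 (fully open). A call has 1 to 12 rows; each row shifts and turns the commanded pose from where the row before left it, along the tool's axes as they then stand; what a row does not reach is not made up. A row lasts 1/12 s, in which the tool goes at most 41.7 mm and 7.16 degrees, less where a joint would pass 70% of its speed; a pose out of reach is approached as far as the arm can. A call with a number of a shift or a turn outside -1 to 1 is refused whole. A call with a gripper value outside its range is refused whole. The fingers move at their own pace and stop on an object; FORCE is the grip in N (left out, the last holds). Time passes only in rows, so rows that do not move let the fingers close. It gives the time, the measured TCP pose, the force, the opening and the grip force at its end, in the units of the state.
- manip.sense(): the state, without advancing time (a new reading comes with each control period).
- manip.snapshot(name): name is "scene" or "side" or "wrist"; returns (picture, depth): 384x512x3 uint8, red, green, blue; 384x512 float32, m along the optical axis (not along the pixel's ray), 0 where there is no reading.
- manip.camera_model(name): a dict with "fx", "fy", "cx", "cy" (pixels), "k1" (the pictures are not rectified: a ray, as slopes to the right and down, at radius r is drawn at 1 + k1 r^2 times it, then the intrinsics apply), "origin" and "attitude" of the camera in the world. Camera axes: x right, y up, looking along -z (the intrinsics and any distortion apply to the point x, -y, -z); pixel columns grow to the right and rows downward; lengths in m; the calibration is good to about 2 mm. A picture is of the moment at which its call begins: read the wrist's pose just before it. camera_model takes no time and is no camera call; for the wrist camera it gives the pose at the moment of the call.
- manip.sign_off(): hands the job in; it is judged then, once.
The state is a dict: "t": time; "q": joint angles; "qd": joint speeds; "tau": joint torques, N m; "tcp_pos": TCP position; "tool_rot": TCP orientation; "force": force on the tool from outside, world axes, zero at the start; "ft_torque": the same for the moment, N m; "finger_gap": opening from 0.0 (shut) to 1.0 (fully open); "gripper_force": force on a finger pad.
Only numpy, scipy, OpenCV 4.12 (cv2) and the standard library are available. Lean on these libraries where they do the work, as an engineer would, in place of code of your own. Each camera call takes 0.05 s, during which the arm holds its last target. There are 200 camera calls.

## Working session

There is one attempt and no reset: what is moved stays moved. The work goes in short steps, Python scripts to look and compute and a shell command to move; the robot and the scene stay as the last step left them, time stands still between calls to the robot, and variables do not carry over. Pictures are saved under pics/ and viewed, at most 10 in all, crops included, and the job is handed in when it is done.

```bash
ls; mkdir -p pics
cat > h.py <<'E'
import numpy as np, cv2
from scipy.spatial.transform import Rotation as R
from station import manip
def snap(name):
    cm=manip.camera_model(name); im,d=manip.snapshot(name); return cm,im,d
def cam_R(cm):
    a=np.array(cm["attitude"],float)
    return a if a.shape==(3,3) else R.from_quat(a).as_matrix()
def rays(cm,uv):
    uv=np.asarray(uv,float).reshape(-1,1,2)
    K=np.array([[cm["fx"],0,cm["cx"]],[0,cm["fy"],cm["cy"]],[0,0,1]])
    n=cv2.undistortPoints(uv,K,np.array([cm["k1"],0,0,0.]))[:,0]
    d=np.c_[n[:,0],-n[:,1],-np.ones(len(n))]
    return np.array(cm["origin"]),d@cam_R(cm).T
def on_plane(cm,uv,z):
    o,d=rays(cm,uv); return o+d*((z-o[2])/d[:,2])[:,None]
def cloud(cm,uv,depth):
    o,d=rays(cm,uv); uv=np.asarray(uv,int).reshape(-1,2)
    return o+d*depth[uv[:,1],uv[:,0]][:,None]
E
python3 - <<'E'
from h import *
ims=[]
for n in("scene","side"):
    cm,im,d=snap(n); print(n,cm); np.savez(f"{n}0.npz",im=im,d=d)
    cv2.imwrite(f"pics/{n}0.png",im[:,:,::-1])
print(manip.sense())
E
```

```text
pics
scene {'fx': 363.9207347703838, 'fy': 363.9207347703838, 'cx': 257.4924858892916, 'cy': 189.77534088361253, 'k1': -0.009803211864795191, 'origin': array([ 1.17672575, -0.36733082,  0.65643019]), 'attitude': array([0.39643621, 0.22658125, 0.43738609, 0.77472104])}
side {'fx': 443.06755124665585, 'fy': 443.06755124665585, 'cx': 254.32984719623806, 'cy': 182.29317293309202, 'k1': -0.15928105647676025, 'origin': array([ 0.33315751, -0.70506378,  0.81524475]), 'attitude': array([ 0.38346118, -0.05976828, -0.14773777,  0.90970261])}
{'t': 0.1, 'q': array([ 1.07648283e+00,  5.28346746e-01,  1.43380376e+00,  1.33221006e-05,
        1.18139200e+00, -1.78493288e-01]), 'qd': array([ 0.00070815, -0.00143481, -0.0042077 ,  0.00095324, -0.00089544,
        0.00041352]), 'tau': array([-2.84672242e-04, -4.43305242e+01, -1.78586537e+01, -2.28119907e-04,
        3.89599329e-03,  9.15060070e-06]), 'tcp_pos': array([0.19383951, 0.59363901, 0.30303818]), 'tool_rot': array([ 1.57257085e-01,  9.87557218e-01, -9.18245585e-04, -3.27631894e-04]), 'force': array([ 0.47457599,  0.41535535, -0.62863416]), 'ft_torque': array([-0.03197451, -0.01010912,  0.00751428]), 'gripper_force': 0.0, 'finger_gap': 0.9995217170746303}
```

View pics/scene0.png

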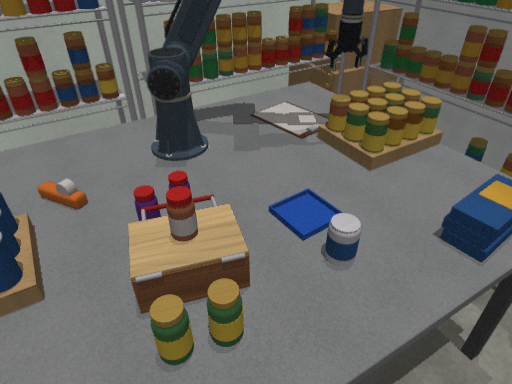

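View pics/side0.png

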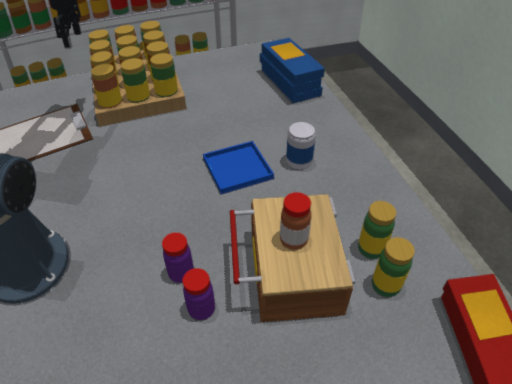

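Scene view: the jar wanted, red-capped with a white label, stands on the lid at (182,215). The look-alikes are two purple jars at (147,203) and (179,187). In the side view, the wanted jar is at (296,220) and the purple ones are at (178,257) and (199,294). The bar is at side (235,245), the tray at side (238,166), the can at (301,145), and the pickles at (377,230) and (393,267). I choose the jar on the lid.

Run:
```python
from h import *
for n in("scene","side"):
    z=np.load(n+"0.npz"); im,d=z["im"],z["d"]; cm=manip.camera_model(n)
    hsv=cv2.cvtColor(im,cv2.COLOR_RGB2HSV); H,S,V=cv2.split(hsv)
    vv,uu=np.mgrid[0:384,0:512]; P=cloud(cm,np.c_[uu.ravel(),vv.ravel()],d).reshape(384,512,3)
    ok=(d>0)&(P[...,0]>.3)&(P[...,0]<1.1)&(np.abs(P[...,1])<.5)&(P[...,2]>-.01)&(P[...,2]<.3)
    masks=dict(red=((H<6)|(H>172))&(S>190)&(V>90),purple=(H>130)&(H<165)&(S>120),blue=(H>105)&(H<128)&(S>180),
      green=(H>40)&(H<85)&(S>100),lid=(H>10)&(H<25)&(S>60)&(V>130)&(np.abs(P[...,2]-.111)<.006))
    for k,m in masks.items():
        m=(m&ok).astype(np.uint8); c,l,st,ce=cv2.connectedComponentsWithStats(m)
        for i in range(1,c):
            if st[i,4]<40: continue
            p=P[l==i]; lo,hi=np.percentile(p,[3,97],axis=0)
            print(n,k,st[i,:5],"lo",lo.round(3),"hi",hi.round(3),"med",np.median(p,0).round(3))
            if k=="lid" and st[i,4]>1000:
                r=cv2.minAreaRect(p[:,:2].astype(np.float32)*1000); print("   lidrect",r)
            if k=="blue" and p[:,2].max()<.04:
                print("   trayrect",cv2.minAreaRect(p[:,:2].astype(np.float32)*1000))
            if k=="red" and st[i,4]>100:
                print("   rect",cv2.minAreaRect(p[:,:2].astype(np.float32)*1000))
    if n=="side": cv2.imwrite("pics/crop1.png",cv2.resize(im[170:330,150:350,::-1],None,fx=3.5,fy=3.5,interpolation=2))
```

```text
scene red [169 172  18  13 172] lo [ 0.333 -0.151  0.097] hi [ 0.373 -0.11   0.111] med [ 0.359 -0.132  0.109]
   rect ((352.70916748046875, -129.9957733154297), (45.914451599121094, 43.528507232666016), 70.58203887939453)
scene red [134 186  20  15 205] lo [ 0.355 -0.252  0.097] hi [ 0.395 -0.21   0.111] med [ 0.38  -0.232  0.109]
   rect ((374.202392578125, -230.74554443359375), (46.508792877197266, 44.9742317199707), 88.44021606445312)
scene red [167 186  24  20 347] lo [ 0.558 -0.221  0.21 ] hi [ 0.605 -0.179  0.222] med [ 0.586 -0.202  0.22 ]
   rect ((581.0565185546875, -199.13607788085938), (46.30432891845703, 51.05559158325195), 69.90475463867188)
scene red [143 204  24   6  52] lo [ 0.447 -0.249  0.106] hi [ 0.459 -0.202  0.112] med [ 0.453 -0.226  0.11 ]
scene purple [135 196  23  24 180] lo [ 0.375 -0.258  0.041] hi [ 0.397 -0.208  0.092] med [ 0.388 -0.241  0.082]
scene purple [146 209  14  10 101] lo [ 0.386 -0.241  0.032] hi [ 0.4   -0.206  0.06 ] med [ 0.397 -0.225  0.046]
scene blue [ 269  190   72   50 1959] lo [0.492 0.078 0.003] hi [0.641 0.226 0.02 ] med [0.563 0.
[... 2844 characters left out ...]
   0.149] med [0.441 0.495 0.132]
side green [126  72  18  14 147] lo [0.331 0.49  0.114] hi [0.37  0.499 0.149] med [0.351 0.496 0.132]
side green [364 215  30  23 354] lo [ 0.747 -0.237  0.08 ] hi [ 0.793 -0.195  0.111] med [ 0.76  -0.227  0.099]
side green [359 246  52  31 466] lo [ 0.729 -0.336  0.009] hi [ 0.774 -0.214  0.11 ] med [ 0.744 -0.32   0.097]
side green [373 284  24  12  75] lo [ 0.729 -0.337  0.005] hi [ 0.76  -0.303  0.019] med [ 0.739 -0.326  0.014]
side lid [ 253  195  100   99 6187] lo [ 0.498 -0.32   0.109] hi [ 0.676 -0.092  0.113] med [ 0.578 -0.242  0.111]
   lidrect ((590.5064086914062, -202.13307189941406), (242.00111389160156, 169.851318359375), 76.26959228515625)
```

View pics/crop1.png

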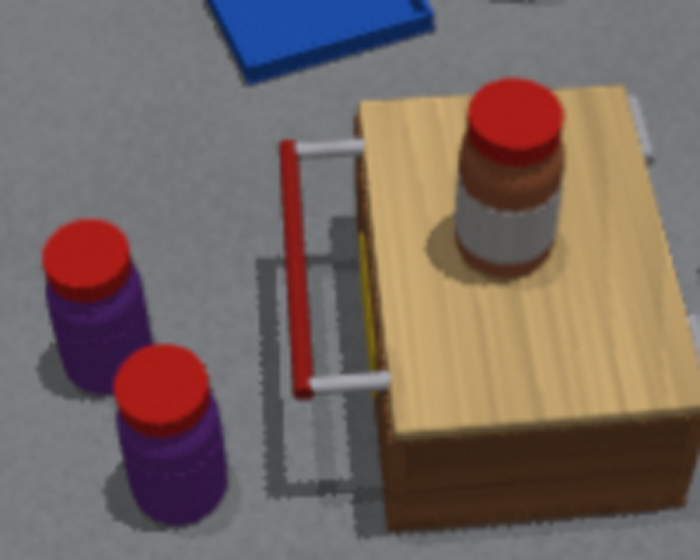

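The crop shows the jar wanted at crop (508,170): red cap, white label, standing on the lid. The two purple jars are on the counter at crop (90,300) and (170,430), with their tops at 0.111 m. Sizes and heights agree with the description:

| Item | Position (m) | Check |
|---|---|---|
| Jar centre | (0.579, -0.201) | top at 0.221 |
| Lid centre | (0.590, -0.202) | bin yaw about -13.6° |
| Bar centre | (0.462, -0.171, 0.106) | |
| Tray centre | (0.565, 0.153) | |

First I turn the tool so its y axis lies along the bin's x, and rise.

```bash
cat >> h.py <<'E'
def to(target, yaw=-13.6):
    "tool-frame shift (units of dp) from the measured pose to a TCP target; turn (units of delta_rot) to tool-y yaw, pointing down"
    s=manip.sense(); q=R.from_quat(s["tool_rot"]); a=np.radians(yaw); y=np.array([np.cos(a),np.sin(a),0]); z=np.array([0,0,-1.])
    G=R.from_matrix(np.c_[np.cross(y,z),y,z])
    print("t",round(s["t"],2),"tcp",s["tcp_pos"].round(4),"F",s["force"].round(1),"gap",round(s["finger_gap"],3),"grip",round(s["gripper_force"],1))
    print("dp",(q.inv().apply(np.array(target)-s["tcp_pos"])/.5).round(4),"rot",((q.inv()*G).as_rotvec()/(2*np.pi)).round(4))
E
python3 -m crank '[{"dp":[0,0,-0.012],"delta_rot":[0,0,0.0197],"fingers":1},{"dp":[0,0,-0.012],"delta_rot":[0,0,0.0197],"fingers":1},{"dp":[0,0,-0.012],"delta_rot":[0,0,0.0197],"fingers":1},{"dp":[0,0,-0.012],"delta_rot":[0,0,0.0197],"fingers":1},{"dp":[0,0,-0.012],"delta_rot":[0,0,0.0197],"fingers":1},{"dp":[0,0,-0.012],"delta_rot":[0,0,0.0197],"fingers":1},{"dp":[0,0,-0.012],"delta_rot":[0,0,0.0197],"fingers":1},{"dp":[0,0,-0.012],"delta_rot":[0,0,0.0197],"fingers":1},{"dp":[0,0,-0.012],"delta_rot":[0,0,0.0197],"fingers":1},{"dp":[0,0,-0.012],"delta_rot":[0,0,0.0197],"fingers":1},{"dp":[0,0,0],"delta_rot":[0,0,0.0197],"fingers":1},{"dp":[0,0,0],"delta_rot":[0,0,0.0197],"fingers":1}]' 40
python3 -c "
from h import *
to([.579,-.201,.36])"
```

```text
t: 1.1
tcp_pos: [0.194, 0.594, 0.3639]
tool_rot: [0.786, 0.619, -0.0, 0.0]
force: [-1.5, 1.2, -0.1]
finger_gap: 0.999
gripper_force: 0.0
t 1.1 tcp [0.194  0.594  0.3639] F [-1.5  1.2 -0.1] gap 0.999 grip 0.0
dp [-1.3654  1.1211  0.0079] rot [-0.      0.      0.0001]
```

```bash
python3 -m crank '[{"dp":[-0.057,0.0467,0],"delta_rot":[0,0,0],"fingers":1},{"dp":[-0.057,0.0467,0],"delta_rot":[0,0,0],"fingers":1},{"dp":[-0.057,0.0467,0],"delta_rot":[0,0,0],"fingers":1},{"dp":[-0.057,0.0467,0],"delta_rot":[0,0,0],"fingers":1},{"dp":[-0.057,0.0467,0],"delta_rot":[0,0,0],"fingers":1},{"dp":[-0.057,0.0467,0],"delta_rot":[0,0,0],"fingers":1},{"dp":[-0.057,0.0467,0],"delta_rot":[0,0,0],"fingers":1},{"dp":[-0.057,0.0467,0],"delta_rot":[0,0,0],"fingers":1},{"dp":[-0.057,0.0467,0],"delta_rot":[0,0,0],"fingers":1},{"dp":[-0.057,0.0467,0],"delta_rot":[0,0,0],"fingers":1},{"dp":[-0.057,0.0467,0],"delta_rot":[0,0,0],"fingers":1},{"dp":[-0.057,0.0467,0],"delta_rot":[0,0,0],"fingers":1}]'
python3 -m crank '[{"dp":[-0.057,0.0467,0],"delta_rot":[0,0,0],"fingers":1},{"dp":[-0.057,0.0467,0],"delta_rot":[0,0,0],"fingers":1},{"dp":[-0.057,0.0467,0],"delta_rot":[0,0,0],"fingers":1},{"dp":[-0.057,0.0467,0],"delta_rot":[0,0,0],"fingers":1},{"dp":[-0.057,0.0467,0],"delta_rot":[0,0,0],"fingers":1},{"dp":[-0.057,0.0467,0],"delta_rot":[0,0,0],"fingers":1},{"dp":[-0.057,0.0467,0],"delta_rot":[0,0,0],"fingers":1},{"dp":[-0.057,0.0467,0],"delta_rot":[0,0,0],"fingers":1},{"dp":[-0.057,0.0467,0],"delta_rot":[0,0,0],"fingers":1},{"dp":[-0.057,0.0467,0],"delta_rot":[0,0,0],"fingers":1},{"dp":[-0.057,0.0467,0],"delta_rot":[0,0,0],"fingers":1},{"dp":[0,0,0],"delta_rot":[0,0,0],"fingers":1}]'
python3 -c "
from h import *
to([.579,-.201,.234])"
```

```text
t: 2.1
tcp_pos: [0.3889, 0.1954, 0.3638]
tool_rot: [0.784, 0.621, -0.0, -0.0]
force: [0.8, 0.4, 0.1]
finger_gap: 0.998
gripper_force: 0.0
t: 3.1
tcp_pos: [0.57, -0.1732, 0.3633]
tool_rot: [0.785, 0.619, -0.0, 0.003]
force: [1.7, 0.0, -0.0]
finger_gap: 1.002
gripper_force: 0.0
t 3.1 tcp [ 0.57   -0.1732  0.3633] F [ 1.7  0.  -0. ] gap 1.002 grip 0.0
dp [-0.0489  0.0294  0.2588] rot [0.0007 0.0006 0.0003]
```

```bash
python3 -m crank '[{"dp":[-0.025,0.015,0],"delta_rot":[0,0,0],"fingers":1},{"dp":[-0.024,0.0145,0],"delta_rot":[0,0,0],"fingers":1},{"dp":[0,0,0],"delta_rot":[0,0,0],"fingers":1},{"dp":[0,0,0],"delta_rot":[0,0,0],"fingers":1}]'
python3 - <<'E'
from h import *
cm,im,d=snap("wrist"); cv2.imwrite("pics/w1.png",im[:,:,::-1])
H,S,V=cv2.split(cv2.cvtColor(im,cv2.COLOR_RGB2HSV)); m=(((H<6)|(H>172))&(S>170)&(V>80)).astype(np.uint8)
for c in cv2.findContours(m,0,2)[0]:
    if cv2.contourArea(c)<150: continue
    (u,v),r=cv2.minEnclosingCircle(c); print(cv2.boundingRect(c),[on_plane(cm,[u,v],z).round(4)[0] for z in(.111,.221)])
    e=on_plane(cm,cv2.boxPoints(cv2.minAreaRect(c)),.106); print(e[:,:2].round(4).tolist())
to([.579,-.201,.234])
E
```

```text
t: 3.43
tcp_pos: [0.5759, -0.194, 0.3637]
tool_rot: [0.784, 0.621, -0.0, -0.0]
force: [-0.4, 0.4, -0.3]
finger_gap: 0.999
gripper_force: 0.0
(480, 241, 32, 68) [array([ 0.8223, -0.3828,  0.111 ]), array([ 0.7445, -0.2924,  0.221 ])]
[[0.8041, -0.428], [0.8254, -0.3381], [0.8489, -0.3506], [0.8293, -0.4423]]
(147, 216, 10, 30) [array([ 0.4468, -0.2374,  0.111 ]), array([ 0.4972, -0.1966,  0.221 ])]
[[0.4463, -0.2217], [0.4556, -0.2231], [0.4463, -0.258], [0.4367, -0.2565]]
(63, 212, 49, 43) [array([ 0.3771, -0.2231,  0.111 ]), array([ 0.4513, -0.1872,  0.221 ])]
[[0.338, -0.2172], [0.3879, -0.1899], [0.4084, -0.2334], [0.3576, -0.2631]]
(229, 167, 68, 71) [array([ 0.5748, -0.2329,  0.111 ]), array([ 0.5815, -0.1937,  0.221 ])]
[[0.5397, -0.1963], [0.6116, -0.1983], [0.611, -0.277], [0.534, -0.2759]]
(6, 130, 47, 46) [array([ 0.3512, -0.127 ,  0.111 ]), array([ 0.4343, -0.1239,  0.221 ])]
[[0.3349, -0.0978], [0.382, -0.1092], [0.3622, -0.1536], [0.3131, -0.142]]
(133, 79, 13, 41) [array([ 0.4808, -0.1013,  0.111 ]), array([ 0.5196, -0.107 ,  0.221 ])]
[[0.4798, -0.0819], [0.4898, -0.0835], [0.4802, -0.1212], [0.4698, -0.1195]]
t 3.48 tcp [ 0.5757 -0.1933  0.3638] F [-0.6  0.9 -0.6] gap 1.002 grip 0.0
dp [-0.0136  0.0102  0.2595] rot [-0.0002 -0.0001  0.0012]
```

View pics/w1.png

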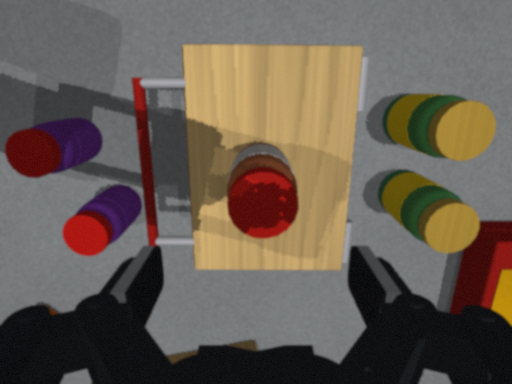

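The wrist view shows the red cap centred at (263,202) on the lid and the bar at left (145,160). The purple jars at (35,150) and (88,232) are clear of the path. It agrees with the first fix to within 6 mm, mostly across the pads, so I descend.

```bash
python3 -m crank '[{"dp":[-0.007,0.0106,0],"delta_rot":[0,0,0],"fingers":1},{"dp":[0,0,0.03],"delta_rot":[0,0,0],"fingers":1},{"dp":[0,0,0.03],"delta_rot":[0,0,0],"fingers":1},{"dp":[0,0,0.03],"delta_rot":[0,0,0],"fingers":1},{"dp":[0,0,0.03],"delta_rot":[0,0,0],"fingers":1},{"dp":[0,0,0.03],"delta_rot":[0,0,0],"fingers":1},{"dp":[0,0,0.03],"delta_rot":[0,0,0],"fingers":1},{"dp":[0,0,0.03],"delta_rot":[0,0,0],"fingers":1},{"dp":[0,0,0.03],"delta_rot":[0,0,0],"fingers":1},{"dp":[0,0,0.02],"delta_rot":[0,0,0],"fingers":1},{"dp":[0,0,0],"delta_rot":[0,0,0],"fingers":1},{"dp":[0,0,0],"delta_rot":[0,0,0],"fingers":1}]'
python3 - <<'E'
from h import *
to([.58,-.198,.234])
E
```

```text
t: 4.48
tcp_pos: [0.5804, -0.1981, 0.2338]
tool_rot: [0.783, 0.621, -0.0, -0.0]
force: [0.3, -0.0, 0.4]
finger_gap: 0.999
gripper_force: 0.0
t 4.48 tcp [ 0.5804 -0.1981  0.2338] F [ 0.3 -0.   0.4] gap 0.999 grip 0.0
dp [ 0.0001 -0.0009 -0.0005] rot [-0.0001 -0.      0.0012]
```

```bash
python3 -m crank '[{"dp":[0,0,0],"delta_rot":[0,0,0],"fingers":-0.1},{"dp":[0,0,0],"delta_rot":[0,0,0],"fingers":-0.1},{"dp":[0,0,0],"delta_rot":[0,0,0],"fingers":-0.1},{"dp":[0,0,0],"delta_rot":[0,0,0],"fingers":-0.1},{"dp":[0,0,0],"delta_rot":[0,0,0],"fingers":-0.1},{"dp":[0,0,0],"delta_rot":[0,0,0],"fingers":-0.1},{"dp":[0,0,0],"delta_rot":[0,0,0],"fingers":-0.1},{"dp":[0,0,0],"delta_rot":[0,0,0],"fingers":-0.1},{"dp":[0,0,0],"delta_rot":[0,0,0],"fingers":-0.1},{"dp":[0,0,0],"delta_rot":[0,0,0],"fingers":-0.1}]' 40
```

```text
t: 5.32
tcp_pos: [0.5807, -0.1987, 0.2354]
tool_rot: [0.784, 0.621, 0.0, 0.001]
force: [-2.2, 0.9, 5.3]
finger_gap: 0.661
gripper_force: 42.8
```

```bash
python3 -m crank '[{"dp":[0,0,-0.01],"delta_rot":[0,0,0],"fingers":-0.1},{"dp":[0,0,-0.02],"delta_rot":[0,0,0],"fingers":-0.1},{"dp":[0,0,-0.03],"delta_rot":[0,0,0],"fingers":-0.1},{"dp":[0,0,-0.03],"delta_rot":[0,0,0],"fingers":-0.1},{"dp":[0,0,-0.03],"delta_rot":[0,0,0],"fingers":-0.1},{"dp":[0,0,-0.02],"delta_rot":[0,0,0],"fingers":-0.1},{"dp":[0,0,0],"delta_rot":[0,0,0],"fingers":-0.1},{"dp":[0,0,0],"delta_rot":[0,0,0],"fingers":-0.1}]'
python3 - <<'E'
from h import *
cm,im,d=snap("side"); cv2.imwrite("pics/s2.png",im[:,:,::-1])
to([.565,.153,.305])
E
```

```text
t: 5.98
tcp_pos: [0.5804, -0.1985, 0.3042]
tool_rot: [0.784, 0.621, 0.0, 0.0]
force: [-0.4, 0.0, -3.8]
finger_gap: 0.659
gripper_force: 43.6
t 6.03 tcp [ 0.58   -0.1983  0.3034] F [-0.3  0.9 -4.6] gap 0.664 grip 43.6
dp [ 0.6772 -0.1896 -0.0028] rot [-0.0002 -0.0001  0.0011]
```

View pics/s2.png

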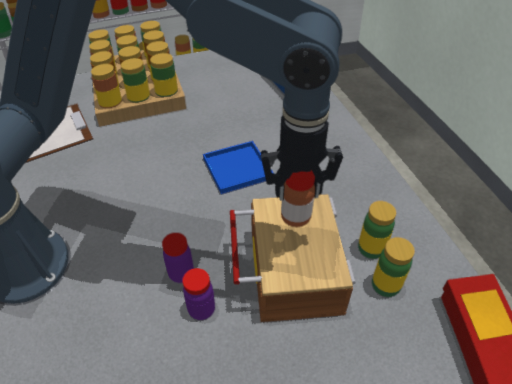

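The side view shows the jar held upright between the pads at (298,197), clear of the lid. I carry it to the tray.

```bash
python3 -m crank '[{"dp":[0.02,-0.005,0],"delta_rot":[0,0,0],"fingers":-0.1},{"dp":[0.04,-0.011,0],"delta_rot":[0,0,0],"fingers":-0.1},{"dp":[0.06,-0.017,0],"delta_rot":[0,0,0],"fingers":-0.1},{"dp":[0.07,-0.02,0],"delta_rot":[0,0,0],"fingers":-0.1},{"dp":[0.07,-0.02,0],"delta_rot":[0,0,0],"fingers":-0.1},{"dp":[0.07,-0.02,0],"delta_rot":[0,0,0],"fingers":-0.1},{"dp":[0.07,-0.02,0],"delta_rot":[0,0,0],"fingers":-0.1},{"dp":[0.07,-0.02,0],"delta_rot":[0,0,0],"fingers":-0.1},{"dp":[0.07,-0.02,0],"delta_rot":[0,0,0],"fingers":-0.1},{"dp":[0.06,-0.017,0],"delta_rot":[0,0,0],"fingers":-0.1},{"dp":[0.05,-0.013,0],"delta_rot":[0,0,0],"fingers":-0.1},{"dp":[0.027,-0.007,0],"delta_rot":[0,0,0],"fingers":-0.1}]'
python3 -m crank '[{"dp":[0,0,0],"delta_rot":[0,0,0],"fingers":-0.1},{"dp":[0,0,0.03],"delta_rot":[0,0,0],"fingers":-0.1},{"dp":[0,0,0.04],"delta_rot":[0,0,0],"fingers":-0.1},{"dp":[0,0,0.05],"delta_rot":[0,0,0],"fingers":-0.1},{"dp":[0,0,0.05],"delta_rot":[0,0,0],"fingers":-0.1},{"dp":[0,0,0.05],"delta_rot":[0,0,0],"fingers":-0.1},{"dp":[0,0,0.04],"delta_rot":[0,0,0],"fingers":-0.1},{"dp":[0,0,0.03],"delta_rot":[0,0,0],"fingers":-0.1},{"dp":[0,0,0],"delta_rot":[0,0,0],"fingers":-0.1},{"dp":[0,0,0],"delta_rot":[0,0,0],"fingers":-0.1}]'
python3 - <<'E'
from h import *
to([.565,.153,.129])
E
```

```text
t: 7.03
tcp_pos: [0.5635, 0.1564, 0.3028]
tool_rot: [0.783, 0.622, -0.001, -0.001]
force: [0.2, 0.4, -3.8]
finger_gap: 0.667
gripper_force: 43.5
t: 7.87
tcp_pos: [0.5648, 0.1517, 0.1579]
tool_rot: [0.784, 0.621, -0.001, -0.001]
force: [0.2, 1.1, -3.2]
finger_gap: 0.662
gripper_force: 44.3
t 7.87 tcp [0.5648 0.1517 0.1579] F [ 0.2  1.1 -3.2] gap 0.662 grip 44.3
dp [ 0.0027 -0.      0.0578] rot [-0.0004  0.0002  0.001 ]
```

```bash
python3 -m crank '[{"dp":[0,0,0.015],"delta_rot":[0,0,0],"fingers":-0.1},{"dp":[0,0,0.015],"delta_rot":[0,0,0],"fingers":-0.1},{"dp":[0,0,0.012],"delta_rot":[0,0,0],"fingers":-0.1},{"dp":[0,0,0.006],"delta_rot":[0,0,0],"fingers":-0.1},{"dp":[0,0,0.004],"delta_rot":[0,0,0],"fingers":-0.1},{"dp":[0,0,0.003],"delta_rot":[0,0,0],"fingers":-0.1},{"dp":[0,0,0],"delta_rot":[0,0,0],"fingers":-0.1},{"dp":[0,0,0],"delta_rot":[0,0,0],"fingers":-0.1}]'
```

```text
t: 8.53
tcp_pos: [0.5653, 0.1528, 0.1315]
tool_rot: [0.784, 0.621, 0.0, 0.0]
force: [-0.5, -0.4, -3.8]
finger_gap: 0.663
gripper_force: 44.3
```

```bash
python3 -m crank '[{"dp":[0,0,0.002],"delta_rot":[0,0,0],"fingers":-0.1},{"dp":[0,0,0.002],"delta_rot":[0,0,0],"fingers":-0.1},{"dp":[0,0,0],"delta_rot":[0,0,0],"fingers":-0.1},{"dp":[0,0,0],"delta_rot":[0,0,0],"fingers":-0.1}]'
```

```text
t: 8.87
tcp_pos: [0.5654, 0.1527, 0.1296]
tool_rot: [0.784, 0.621, 0.0, 0.0]
force: [0.1, 0.8, -2.6]
finger_gap: 0.664
gripper_force: 44.4
```

```bash
python3 -m crank '[{"dp":[0,0,0.0015],"delta_rot":[0,0,0],"fingers":-0.1},{"dp":[0,0,0.001],"delta_rot":[0,0,0],"fingers":-0.1},{"dp":[0,0,0],"delta_rot":[0,0,0],"fingers":-0.1},{"dp":[0,0,0],"delta_rot":[0,0,0],"fingers":-0.1}]'
```

```text
t: 9.2
tcp_pos: [0.5654, 0.1528, 0.1295]
tool_rot: [0.784, 0.621, 0.0, 0.0]
force: [-1.6, 0.4, 5.3]
finger_gap: 0.658
gripper_force: 45.1
```

Touched down: the force turned upward to +5 N. I open and rise.

```bash
python3 -m crank '[{"dp":[0,0,0],"delta_rot":[0,0,0],"fingers":0.5},{"dp":[0,0,0],"delta_rot":[0,0,0],"fingers":0.7},{"dp":[0,0,0],"delta_rot":[0,0,0],"fingers":1},{"dp":[0,0,0],"delta_rot":[0,0,0],"fingers":1},{"dp":[0,0,0],"delta_rot":[0,0,0],"fingers":1},{"dp":[0,0,0],"delta_rot":[0,0,0],"fingers":1},{"dp":[0,0,0],"delta_rot":[0,0,0],"fingers":1}]'
python3 -m crank '[{"dp":[0,0,-0.01],"delta_rot":[0,0,0],"fingers":1},{"dp":[0,0,-0.03],"delta_rot":[0,0,0],"fingers":1},{"dp":[0,0,-0.05],"delta_rot":[0,0,0],"fingers":1},{"dp":[0,0,-0.05],"delta_rot":[0,0,0],"fingers":1},{"dp":[0,0,-0.05],"delta_rot":[0,0,0],"fingers":1},{"dp":[0,0,-0.05],"delta_rot":[0,0,0],"fingers":1},{"dp":[0,0,-0.04],"delta_rot":[0,0,0],"fingers":1},{"dp":[0,0,-0.02],"delta_rot":[0,0,0],"fingers":1},{"dp":[0,0,0],"delta_rot":[0,0,0],"fingers":-0.3}]'
python3 - <<'E'
from h import *
cm,im,d=snap("side"); cv2.imwrite("pics/s3.png",im[:,:,::-1])
H,S,V=cv2.split(cv2.cvtColor(im,cv2.COLOR_RGB2HSV)); m=(((H<6)|(H>172))&(S>170)&(V>80)).astype(np.uint8)
for c in cv2.findContours(m,0,2)[0]:
    if cv2.contourArea(c)<100: continue
    M=cv2.moments(c);u=M["m10"]/M["m00"];v=M["m01"]/M["m00"]; print(int(u),int(v),cv2.contourArea(c),on_plane(cm,[u,v],.11)[0].round(4),cv2.minAreaRect(c)[2])
to([.462,-.171,.26])
E
```

```text
t: 9.78
tcp_pos: [0.5652, 0.1527, 0.128]
tool_rot: [0.784, 0.621, -0.0, -0.0]
force: [-0.8, -0.1, 0.6]
finger_gap: 0.997
gripper_force: 0.0
t: 10.53
tcp_pos: [0.5664, 0.1528, 0.281]
tool_rot: [0.784, 0.621, 0.002, 0.002]
force: [-0.3, -0.1, -0.2]
finger_gap: 0.883
gripper_force: 0.0
486 331 2438.5 [ 0.8292 -0.5126  0.11  ] 68.2994613647461
195 281 511.0 [ 0.3702 -0.2351  0.11  ] 45.0
174 243 417.5 [ 0.3491 -0.136   0.11  ] 90.0
234 247 237.5 [ 0.4609 -0.1818  0.11  ] 85.91438293457031
236 138 227.0 [0.5643 0.1467 0.11  ] 90.0
118 3 103.5 [0.3532 1.1874 0.11  ] 90.0
t 10.58 tcp [0.5655 0.1527 0.2791] F [ 0.7  0.3 -0.5] gap 0.802 grip 0.0
dp [-0.6776 -0.0538  0.0377] rot [ 0.0004 -0.0001  0.0011]
```

View pics/s3.png

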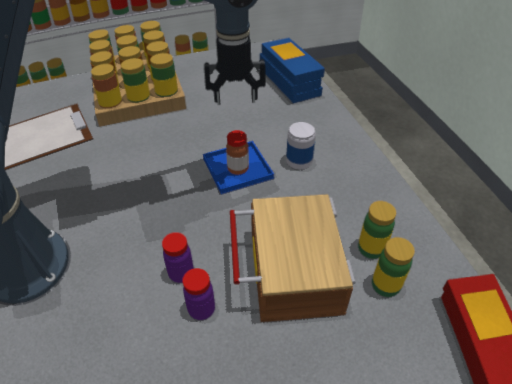

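The jar stands upright in the tray at (237,152), with pickles and can untouched. Next I go over the bar, with the fingers at about 34 mm opening.

```bash
python3 -m crank '[{"dp":[-0.04,-0.003,0],"delta_rot":[0,0,0],"fingers":-0.2},{"dp":[-0.06,-0.005,0],"delta_rot":[0,0,0],"fingers":-0.2},{"dp":[-0.07,-0.006,0],"delta_rot":[0,0,0],"fingers":-0.2},{"dp":[-0.07,-0.006,0],"delta_rot":[0,0,0],"fingers":-0.2},{"dp":[-0.07,-0.006,0],"delta_rot":[0,0,0],"fingers":-0.2},{"dp":[-0.07,-0.006,0],"delta_rot":[0,0,0],"fingers":-0.2},{"dp":[-0.07,-0.006,0],"delta_rot":[0,0,0],"fingers":-0.2},{"dp":[-0.07,-0.006,0],"delta_rot":[0,0,0],"fingers":-0.2},{"dp":[-0.07,-0.006,0],"delta_rot":[0,0,0],"fingers":-0.2},{"dp":[-0.06,-0.004,0],"delta_rot":[0,0,0],"fingers":-0.2},{"dp":[-0.028,0,0],"delta_rot":[0,0,0],"fingers":-0.2},{"dp":[0,0,0],"delta_rot":[0,0,0],"fingers":-0.2}]'
python3 -m crank '[{"dp":[0,0,0],"delta_rot":[0,0,0],"fingers":-0.2},{"dp":[0,0,0],"delta_rot":[0,0,0],"fingers":-0.2},{"dp":[0,0,0],"delta_rot":[0,0,0],"fingers":-0.2}]'
python3 - <<'E'
from h import *
cm,im,d=snap("wrist"); cv2.imwrite("pics/w2.png",im[:,:,::-1])
H,S,V=cv2.split(cv2.cvtColor(im,cv2.COLOR_RGB2HSV)); m=(((H<6)|(H>172))&(S>170)&(V>60)).astype(np.uint8)
for c in cv2.findContours(m,0,2)[0]:
    if cv2.contourArea(c)<150: continue
    x=cv2.minAreaRect(c); b=on_plane(cm,cv2.boxPoints(x),.106)[:,:2]
    e=[b[1]-b[0],b[2]-b[1]]; L=[np.linalg.norm(k) for k in e]; k=e[int(np.argmax(L))]
    print(np.array(x[0]).round(),"centre",b.mean(0).round(4),"size",np.round(L,4),"angle",np.degrees(np.arctan2(k[1],k[0])).round(1))
to([.462,-.171,.16])
E
```

```text
t: 11.58
tcp_pos: [0.4604, -0.1739, 0.2765]
tool_rot: [0.785, 0.619, -0.001, -0.001]
force: [-0.1, 1.3, -0.3]
finger_gap: 0.398
gripper_force: 0.0
t: 11.83
tcp_pos: [0.4613, -0.1699, 0.2775]
tool_rot: [0.783, 0.622, -0.0, -0.001]
force: [-1.1, -0.0, 0.0]
finger_gap: 0.401
gripper_force: 0.0
[161. 267.] centre [ 0.3667 -0.2186] size [0.0569 0.0291] angle 43.0
[105. 170.] centre [ 0.3509 -0.1264] size [0.0536 0.0508] angle -13.3
[258. 179.] centre [ 0.4639 -0.1702] size [0.1808 0.01  ] angle 76.3
t 11.88 tcp [ 0.4615 -0.1699  0.2777] F [ 0.3  0.5 -0. ] gap 0.396 grip 0.0
dp [-0.0021  0.0018  0.2354] rot [-0.0002 -0.0001  0.0014]
```

View pics/w2.png

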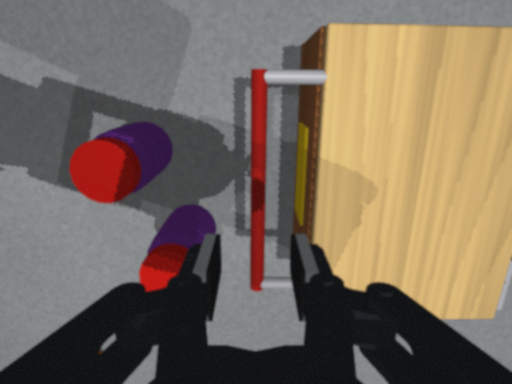

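The wrist view shows the bar from (258,70) to (258,290), midway between the fingers. Measured, it is 0.181 m long, 10 mm wide, at angle 76.3° and centred at (0.4639, -0.1702), which fits. The purple jars are clear on the left. I go down around it.

```bash
python3 -m crank '[{"dp":[0,0.004,0.02],"delta_rot":[0,0,0],"fingers":-0.2},{"dp":[0,0,0.03],"delta_rot":[0,0,0],"fingers":-0.2},{"dp":[0,0,0.035],"delta_rot":[0,0,0],"fingers":-0.2},{"dp":[0,0,0.035],"delta_rot":[0,0,0],"fingers":-0.2},{"dp":[0,0,0.035],"delta_rot":[0,0,0],"fingers":-0.2},{"dp":[0,0,0.03],"delta_rot":[0,0,0],"fingers":-0.2},{"dp":[0,0,0.03],"delta_rot":[0,0,0],"fingers":-0.2},{"dp":[0,0,0.02],"delta_rot":[0,0,0],"fingers":-0.2},{"dp":[0,0,0],"delta_rot":[0,0,0],"fingers":-0.2},{"dp":[0,0,0],"delta_rot":[0,0,0],"fingers":-0.2}]'
python3 -m crank '[{"dp":[0,0,0],"delta_rot":[0,0,0],"fingers":-1},{"dp":[0,0,0],"delta_rot":[0,0,0],"fingers":-1},{"dp":[0,0,0],"delta_rot":[0,0,0],"fingers":-1},{"dp":[0,0,0],"delta_rot":[0,0,0],"fingers":-1},{"dp":[0,0,0],"delta_rot":[0,0,0],"fingers":-1},{"dp":[0,0,0],"delta_rot":[0,0,0],"fingers":-1},{"dp":[0,0,0],"delta_rot":[0,0,0],"fingers":-1},{"dp":[0,0,0],"delta_rot":[0,0,0],"fingers":-1}]' 50
python3 - <<'E'
from h import *
to([.4637,-.1702,.16])
E
```

```text
t: 12.72
tcp_pos: [0.4634, -0.1712, 0.1601]
tool_rot: [0.783, 0.621, -0.0, -0.001]
force: [-0.3, 0.2, -0.8]
finger_gap: 0.406
gripper_force: 0.0
t: 13.38
tcp_pos: [0.4628, -0.1714, 0.1614]
tool_rot: [0.784, 0.621, -0.0, -0.0]
force: [-4.8, 0.5, 6.5]
finger_gap: 0.123
gripper_force: 49.0
t 13.38 tcp [ 0.4628 -0.1714  0.1614] F [-4.8  0.5  6.5] gap 0.123 grip 49.0
dp [0.0029 0.0013 0.0028] rot [-0.0002  0.      0.0011]
```

Bar gripped, with an opening of about 10.5 mm. I compute the arc increments in tool axes (+y forward, -z up).

```bash
python3 -c "
import numpy as np
t=np.radians(np.arange(0,91,3.75));d=np.diff(np.c_[.2175*(1-np.cos(t)),-.2175*np.sin(t)],axis=0)/.5
print(d.round(4).tolist())"
```

```text
[[0.0009, -0.0285], [0.0028, -0.0283], [0.0046, -0.0281], [0.0065, -0.0277], [0.0083, -0.0272], [0.01, -0.0266], [0.0117, -0.0259], [0.0134, -0.0251], [0.015, -0.0242], [0.0166, -0.0231], [0.0181, -0.022], [0.0195, -0.0208], [0.0208, -0.0195], [0.022, -0.0181], [0.0231, -0.0166], [0.0242, -0.015], [0.0251, -0.0134], [0.0259, -0.0117], [0.0266, -0.01], [0.0272, -0.0083], [0.0277, -0.0065], [0.0281, -0.0046], [0.0283, -0.0028], [0.0285, -0.0009]]
```

```bash
python3 -m crank '[{"dp":[0,0.0009,-0.0285],"delta_rot":[0,0,0],"fingers":-1},{"dp":[0,0.0028,-0.0283],"delta_rot":[0,0,0],"fingers":-1},{"dp":[0,0.0046,-0.0281],"delta_rot":[0,0,0],"fingers":-1},{"dp":[0,0.0065,-0.0277],"delta_rot":[0,0,0],"fingers":-1},{"dp":[0,0,0],"delta_rot":[0,0,0],"fingers":-1},{"dp":[0,0,0],"delta_rot":[0,0,0],"fingers":-1}]' 50
python3 - <<'E'
from h import *
s=manip.sense(); t=np.radians(15); u=np.array([.972,-.235])
xy=np.array([.4630,-.1712])+u*.2175*(1-np.cos(t)); to([*xy,.1605+.2175*np.sin(t)])
E
```

```text
t: 13.88
tcp_pos: [0.4695, -0.1731, 0.2173]
tool_rot: [0.784, 0.621, -0.001, -0.001]
force: [-4.5, -0.6, -1.9]
finger_gap: 0.119
gripper_force: 49.0
t 13.88 tcp [ 0.4695 -0.1731  0.2173] F [-4.5 -0.6 -1.9] gap 0.119 grip 49.0
dp [0.0006 0.0013 0.0009] rot [-0.0003  0.0001  0.0012]
```

Tracking is good and forces are small. I continue to 60°.

```bash
python3 -m crank '[{"dp":[0,0.0083,-0.0272],"delta_rot":[0,0,0],"fingers":-1},{"dp":[0,0.01,-0.0266],"delta_rot":[0,0,0],"fingers":-1},{"dp":[0,0.0117,-0.0259],"delta_rot":[0,0,0],"fingers":-1},{"dp":[0,0.0134,-0.0251],"delta_rot":[0,0,0],"fingers":-1},{"dp":[0,0.015,-0.0242],"delta_rot":[0,0,0],"fingers":-1},{"dp":[0,0.0166,-0.0231],"delta_rot":[0,0,0],"fingers":-1},{"dp":[0,0,0],"delta_rot":[0,0,0],"fingers":-1}]'
python3 -m crank '[{"dp":[0,0.0181,-0.022],"delta_rot":[0,0,0],"fingers":-1},{"dp":[0,0.0195,-0.0208],"delta_rot":[0,0,0],"fingers":-1},{"dp":[0,0.0208,-0.0195],"delta_rot":[0,0,0],"fingers":-1},{"dp":[0,0.022,-0.0181],"delta_rot":[0,0,0],"fingers":-1},{"dp":[0,0.0231,-0.0166],"delta_rot":[0,0,0],"fingers":-1},{"dp":[0,0.0242,-0.015],"delta_rot":[0,0,0],"fingers":-1},{"dp":[0,0,0],"delta_rot":[0,0,0],"fingers":-1},{"dp":[0,0,0],"delta_rot":[0,0,0],"fingers":-1}]'
python3 - <<'E'
from h import *
t=np.radians(60); u=np.array([.972,-.235])
xy=np.array([.4630,-.1712])+u*.2175*(1-np.cos(t)); to([*xy,.1605+.2175*np.sin(t)])
E
```

```text
t: 14.47
tcp_pos: [0.5048, -0.1816, 0.2944]
tool_rot: [0.783, 0.622, -0.003, -0.003]
force: [-11.6, -0.5, 4.0]
finger_gap: 0.119
gripper_force: 49.0
t: 15.13
tcp_pos: [0.5687, -0.197, 0.3531]
tool_rot: [0.784, 0.621, -0.001, 0.001]
force: [-10.8, 0.3, 17.4]
finger_gap: 0.115
gripper_force: 51.8
t 15.13 tcp [ 0.5687 -0.197   0.3531] F [-10.8   0.3  17.4] gap 0.115 grip 51.8
dp [0.0004 0.     0.0085] rot [0.0001 0.0004 0.0012]
```

The lid pushes radially outward at about 20 N, so my arc is a few mm tight. I relieve it first.

```bash
python3 -m crank '[{"dp":[0,-0.003,-0.005],"delta_rot":[0,0,0],"fingers":-1},{"dp":[0,-0.002,-0.004],"delta_rot":[0,0,0],"fingers":-1},{"dp":[0,0,0],"delta_rot":[0,0,0],"fingers":-1},{"dp":[0,0,0],"delta_rot":[0,0,0],"fingers":-1}]'
python3 - <<'E'
from h import *
to([.5687,-.197,.3531])
cm,im,d=snap("side"); cv2.imwrite("pics/s4.png",im[:,:,::-1])
E
```

```text
t: 15.47
tcp_pos: [0.5674, -0.1967, 0.3527]
tool_rot: [0.784, 0.621, -0.0, 0.001]
force: [0.9, -3.9, -5.5]
finger_gap: 0.12
gripper_force: 49.6
t 15.47 tcp [ 0.5674 -0.1967  0.3527] F [ 0.9 -3.9 -5.5] gap 0.12 grip 49.6
dp [ 0.0001  0.0026 -0.0008] rot [0.0002 0.0002 0.0011]
```

View pics/s4.png

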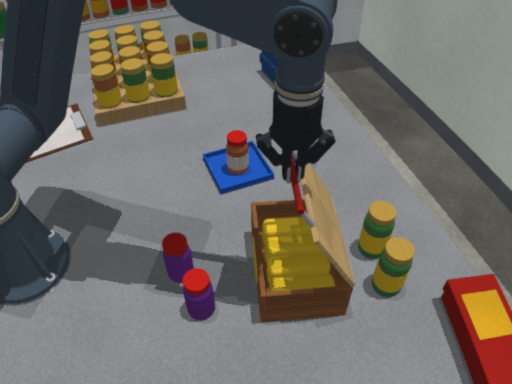

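The side view shows the lid about 60° open, bar at (297,185) held by the pads, jar upright in the tray at (237,152), nothing disturbed. I continue to about 82°.

```bash
python3 -m crank '[{"dp":[0,0.0251,-0.0134],"delta_rot":[0,0,0],"fingers":-1},{"dp":[0,0.0259,-0.0117],"delta_rot":[0,0,0],"fingers":-1},{"dp":[0,0.0266,-0.01],"delta_rot":[0,0,0],"fingers":-1},{"dp":[0,0,0],"delta_rot":[0,0,0],"fingers":-1},{"dp":[0,0.0272,-0.0083],"delta_rot":[0,0,0],"fingers":-1},{"dp":[0,0.0277,-0.0065],"delta_rot":[0,0,0],"fingers":-1},{"dp":[0,0.0281,-0.0046],"delta_rot":[0,0,0],"fingers":-1},{"dp":[0,0,0],"delta_rot":[0,0,0],"fingers":-1},{"dp":[0,0,0],"delta_rot":[0,0,0],"fingers":-1},{"dp":[0,0,0],"delta_rot":[0,0,0],"fingers":-1}]'
python3 - <<'E'
from h import *
to([.674,-.2215,.378])
E
```

```text
t: 16.35
tcp_pos: [0.6442, -0.2152, 0.382]
tool_rot: [0.784, 0.621, -0.001, 0.001]
force: [-2.7, -5.3, 3.8]
finger_gap: 0.114
gripper_force: 49.9
t 16.35 tcp [ 0.6442 -0.2152  0.382 ] F [-2.7 -5.3  3.8] gap 0.114 grip 49.9
dp [0.0013 0.0609 0.008 ] rot [0.0001 0.0005 0.0011]
```

```bash
cat > lid.py <<'E'
from h import *
def lid_angle(n="scene"):
    cm,im,d=snap(n); H,S,V=cv2.split(cv2.cvtColor(im,cv2.COLOR_RGB2HSV))
    vv,uu=np.mgrid[0:384,0:512]; P=cloud(cm,np.c_[uu.ravel(),vv.ravel()],d).reshape(384,512,3)
    b=(P-[.674,-.2215,.106])@np.array([[.972,.235,0],[-.235,.972,0],[0,0,1.]]).T
    m=(d>0)&(H>8)&(H<28)&(S>50)&(b[...,2]>.03)&(b[...,2]<.17)&(abs(b[...,1])<.115)&(abs(b[...,0])<.12)
    m=cv2.erode(m.astype(np.uint8),np.ones((3,3)))>0; p=P[m]
    for _ in range(3):
        c=p.mean(0); nn=np.linalg.svd(p-c,full_matrices=False)[2][2]; r=(p-c)@nn; p=p[abs(r)<.006]
    nn*=np.sign(nn[0]); z=b[...,2][m]
    # normal (sin th, 0, cos th) in bin frame for opening th
    print(n,len(p),"angle deg",np.degrees(np.arctan2(np.hypot(*nn[:2]),nn[2])).round(2),"yaw",np.degrees(np.arctan2(nn[1],nn[0])).round(2),"rms",r.std().round(4),"plane x at hinge height (bin frame from .674,-.2215):",((c-[.674,-.2215,.106])@nn/np.hypot(*nn[:2])).round(4))
    return im
if __name__=="__main__":
    lid_angle("scene"); lid_angle("side"); to([.674,-.2215,.381])
E
python3 lid.py
```

```text
scene 7652 angle deg 81.87 yaw -13.61 rms 0.001 plane x at hinge height (bin frame from .674,-.2215): 0.0043
side 1119 angle deg 81.57 yaw -12.66 rms 0.0013 plane x at hinge height (bin frame from .674,-.2215): -0.0039
t 16.45 tcp [ 0.644  -0.2151  0.382 ] F [-2.8 -5.6  4.8] gap 0.117 grip 49.9
dp [0.0013 0.0613 0.0019] rot [0.     0.0004 0.0011]
```

Both views agree on about 81.8°, and the hinge position is confirmed. The last 8.2° is about 31 mm forward and 2 mm up, taken gently.

```bash
python3 -m crank '[{"dp":[0,0.015,-0.0025],"delta_rot":[0,0,0],"fingers":-1},{"dp":[0,0.015,-0.002],"delta_rot":[0,0,0],"fingers":-1},{"dp":[0,0.012,-0.001],"delta_rot":[0,0,0],"fingers":-1},{"dp":[0,0.01,-0.0005],"delta_rot":[0,0,0],"fingers":-1},{"dp":[0,0.008,0],"delta_rot":[0,0,0],"fingers":-1},{"dp":[0,0,0],"delta_rot":[0,0,0],"fingers":-1},{"dp":[0,0,0],"delta_rot":[0,0,0],"fingers":-1},{"dp":[0,0,0],"delta_rot":[0,0,0],"fingers":-1},{"dp":[0,0,0],"delta_rot":[0,0,0],"fingers":-1}]'
python3 lid.py
```

```text
t: 17.2
tcp_pos: [0.6729, -0.2221, 0.3842]
tool_rot: [0.784, 0.621, -0.001, 0.0]
force: [-2.8, -5.7, 2.3]
finger_gap: 0.115
gripper_force: 51.1
scene 7001 angle deg 89.62 yaw -13.6 rms 0.0009 plane x at hinge height (bin frame from .674,-.2215): 0.0043
side 2133 angle deg 89.73 yaw -13.1 rms 0.001 plane x at hinge height (bin frame from .674,-.2215): -0.0043
t 17.3 tcp [ 0.6728 -0.222   0.3842] F [-2.3 -5.7  1.4] gap 0.116 grip 51.1
dp [0.0016 0.002  0.0064] rot [-0.0002  0.0004  0.001 ]
```

```bash
python3 -m crank '[{"dp":[0,0.002,0],"delta_rot":[0,0,0],"fingers":-1},{"dp":[0,0,0],"delta_rot":[0,0,0],"fingers":-1},{"dp":[0,0,0],"delta_rot":[0,0,0],"fingers":-1},{"dp":[0,0,0],"delta_rot":[0,0,0],"fingers":-1},{"dp":[0,0,0],"delta_rot":[0,0,0],"fingers":-1},{"dp":[0,0,0],"delta_rot":[0,0,0],"fingers":-1},{"dp":[0,0,0],"delta_rot":[0,0,0],"fingers":-1},{"dp":[0,0,0],"delta_rot":[0,0,0],"fingers":-1}]'
python3 - <<'E'
from lid import *
im=lid_angle("scene"); cv2.imwrite("pics/f1.png",im[:,:,::-1]); s=manip.sense(); print(s["qd"].round(4),s["tcp_pos"],s["gripper_force"])
E
```

```text
t: 17.97
tcp_pos: [0.6737, -0.2222, 0.3842]
tool_rot: [0.784, 0.621, -0.002, 0.0]
force: [-2.8, -4.3, 2.2]
finger_gap: 0.119
gripper_force: 51.2
scene 6967 angle deg 89.88 yaw -13.61 rms 0.0009 plane x at hinge height (bin frame from .674,-.2215): 0.0042
[-0.0011  0.0004  0.0007  0.0001  0.001  -0.0011] [ 0.67368109 -0.22223584  0.38420652] 51.174060702323914
```

View pics/f1.png

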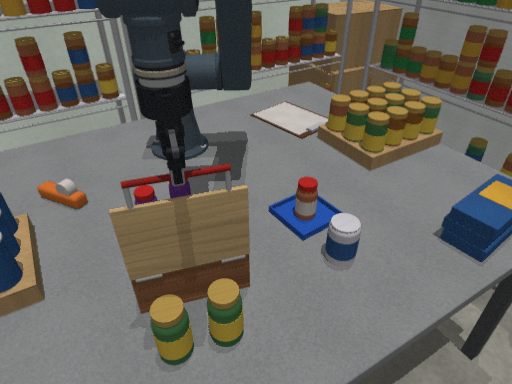

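The scene view shows the lid upright with the bar held at (178,183). The jar is upright in the tray at (306,198), and the pickles at (172,330) and (226,312) and the can at (343,238) have not moved.

```bash
python3 -c "
from station import manip
print(manip.sign_off())"
```

```text
the job is handed in; nothing more can be done
None
```

The job is handed in: the red-capped jar stands upright in the blue tray, the lid is held still by its bar at about 89.9°, and the pickle jars and can are where they stood.

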